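# Test the bracket arms, load the sound one

### The arm

A 7-joint arm with a two-finger parallel gripper is mounted at the origin on the work surface. World frame = base frame: x ahead of the robot, y to its left, z up, the work surface at z = 0. Lengths are in m, angles in rad, forces in N, time in s.
With the tool pointing down it reaches from about 0.425 to 0.875 m from the base axis. Payload 8.4 kg.
Tool frame: the origin (TCP) lies midway between the tips of the shut fingers; the grasp point (between the pads) lies 19 mm behind it; z points along the fingers, y is the line along which they close (so a half turn about z gives the same grasp; the last joint's range is limited). The gripper opens to 85 mm and grips with 20 to 120 N. Pads are 22 mm wide; open, the fingers measure 114 mm over their backs; the gripper's body (76 mm by 85 mm) begins 54 mm behind the grasp point. The pads swing forward as they close: fully open they stand 13 mm farther back than shut.
Start: joints at [-1.236, 0.333, 0.04, 1.465, -0.013, 1.343, -0.059], TCP at [0.273, 0.59, 0.231] pointing down, gripper open.
Joint ranges: [-2.58, 2.58], [-0.38, 2.09], [-1.3, 1.39], [0.25, 2.4], [-1.5, 4.64], [0.08, 2.09], [-2.65, 2.65]. Speed limits (rad/s): [2.22, 2.22, 2.79, 2.79, 3.14, 3.14, 3.14].

### API

Orientations are given as a unit quaternion [x, y, z, w].
In Python, from bench import bot gives the robot as it stands.
- The arm moves only by the shell command python3 -m creep 'ROWS' [FORCE]. ROWS is JSON, a list of rows, each a list of 3 entries, a list of its own where there are three numbers: the opening, from 0 (shut) to 1 (fully open), then the shift along the tool's x, y, z each as a share of 100 mm, from -1 to 1, then the turn about the tool's z as a share of 30 degrees, from -1 to 1. In form: [[fingers, [x, y, z], turn], ...]. A call has 1 to 12 rows; each row shifts and turns the commanded pose from where the row before left it, along the tool's axes as they then stand; what a row does not reach is not made up. A row lasts 1/10 s, in which the tool goes at most 50 mm and 8.59 degrees, less where a joint would pass 70% of its speed; a pose out of reach is approached as far as the arm can. A call with a number of a shift or a turn outside -1 to 1 is refused whole. A call with a gripper value outside its range is refused whole. The fingers move at their own pace and stop on an object; FORCE is the grip in N (left out, the last holds). Time passes only in rows, so rows that do not move let the fingers close. It gives the time, the measured TCP pose, the force, the opening and the grip force at its end, in the units of the state.
- bot.get_obs(): the state, without advancing time (a new reading comes with each control period).
- bot.read_camera(name): name is "side" or "top" or "wrist"; returns a dict with "pixels" (480x640x3 uint8, blue, green, red), "range_z" (480x640 float32, m along the optical axis (not along the pixel's ray), 0 where there is no reading), "mtx" (3x3 intrinsics, pixels), "origin" and "attitude" of the camera in the world; the wrist camera has in their place "tool_from_camera" (4x4, takes a point from camera to tool coordinates, whose origin is the TCP and whose axes are the flange's). Camera axes: x right, y up, looking along -z (the intrinsics and any distortion apply to the point x, -y, -z); pixel columns grow to the right and rows downward; lengths in m; the calibration is good to about 2 mm. A picture is of the moment at which its call begins: read the wrist's pose just before it.
- bot.job_done(): hands the job in; it is judged then, once.
The state is a dict: "clock": time; "joints": joint angles; "qvel": joint speeds; "tau": joint torques, N m; "tcp_pos": TCP position; "eef_rot": TCP orientation; "contact_force": force on the tool from outside, world axes, zero at the start; "moment": the same for the moment, N m; "finger_gap": finger opening in m; "finger_force": force on a finger pad.
Only numpy, scipy, OpenCV 4.12 (cv2) and the standard library are available. Lean on these libraries where they do the work, as an engineer would, in place of code of your own. Each camera call takes 0.05 s, during which the arm holds its last target. There are 200 camera calls.

### The job

One of the three bracket arms on the rail still has a good spring. With closed fingertips press each arm down at mid-span with about 8 N and hold it for half a second, going from the leftmost to the rightmost as the robot sees them and never pressing with more than 14 N; judge which arm gives least. Then lift the canister by its lid knob and set it gently upright on the middle of that arm's round pad, on no other arm, let go, and leave everything else where it is.

Things in the scene. Friction and masses are not known exactly. Their poses are not given: they have to be found in the camera images.
- bracket_left (a joint): downward deflection (rad) of the leftmost (at the +y end of the rail) bracket arm, left and right as the robot sees them: a rigid steel strip 36 mm wide, 6 mm thick, cantilevered towards the robot, turning on a sprung hinge at its root (rail's front face, 90 mm above the table). 0 is unloaded, level, on an upper stop; grows as it is pushed down, and the hidden spring pushes back harder the farther down
- bracket_left_mid (a point): mid-span point of the leftmost (at the +y end of the rail) arm, top face of the strip on its centre line, 93 mm above the table, 75 mm from the hinge; x axis along the arm towards the rail, z up. Starts to give at about 1 N here. Pressed here with 8 N the stiff arm yields 0.7 to 2 mm, the two slack ones 4 to 8 mm; which arm is stiff changes and does not show
- bracket_left_pad (a point): centre of the top face of the flat round pad (80 mm diameter, 6 mm thick) at the free end of the leftmost (at the +y end of the rail) arm, 150 mm from the hinge, 93 mm above the table; axes as for the mid-span point
- bracket_middle (a joint): downward deflection (rad) of the middle bracket arm, left and right as the robot sees them: a rigid steel strip 36 mm wide, 6 mm thick, cantilevered towards the robot, turning on a sprung hinge at its root (rail's front face, 90 mm above the table). 0 is unloaded, level, on an upper stop; grows as it is pushed down, and the hidden spring pushes back harder the farther down
- bracket_middle_mid (a point): mid-span point of the middle arm, top face of the strip on its centre line, 93 mm above the table, 75 mm from the hinge; x axis along the arm towards the rail, z up. Starts to give at about 1 N here. Pressed here with 8 N the stiff arm yields 0.7 to 2 mm, the two slack ones 4 to 8 mm; which arm is stiff changes and does not show
- bracket_middle_pad (a point): centre of the top face of the flat round pad (80 mm diameter, 6 mm thick) at the free end of the middle arm, 150 mm from the hinge, 93 mm above the table; axes as for the mid-span point
- bracket_right (a joint): downward deflection (rad) of the rightmost (at the -y end of the rail) bracket arm, left and right as the robot sees them: a rigid steel strip 36 mm wide, 6 mm thick, cantilevered towards the robot, turning on a sprung hinge at its root (rail's front face, 90 mm above the table). 0 is unloaded, level, on an upper stop; grows as it is pushed down, and the hidden spring pushes back harder the farther down
- bracket_right_mid (a point): mid-span point of the rightmost (at the -y end of the rail) arm, top face of the strip on its centre line, 93 mm above the table, 75 mm from the hinge; x axis along the arm towards the rail, z up. Starts to give at about 1 N here. Pressed here with 8 N the stiff arm yields 0.7 to 2 mm, the two slack ones 4 to 8 mm; which arm is stiff changes and does not show
- bracket_right_pad (a point): centre of the top face of the flat round pad (80 mm diameter, 6 mm thick) at the free end of the rightmost (at the -y end of the rail) arm, 150 mm from the hinge, 93 mm above the table; axes as for the mid-span point
- rail: aluminium bracket rail 380 mm long (its y), 40 mm deep, 100 mm high, fixed to the table; carries three look-alike arms that reach to its -x (towards the robot) at its y = +130, 0 and -130 mm, each over a black spring block 65 mm long. Origin: on the table under the middle of its front face. Nothing on it is higher than 105 mm.
- canister: lidded stainless canister, about 0.55 kg, 116 mm high overall: body 60 mm diameter to 80 mm height, flat lid 63 mm diameter to 90 mm, then a black cylindrical lid knob 24 mm diameter from 92 to 116 mm, lid fixed on (lift it by the knob). Origin: centre of its underside; z up. Stands on the table to the left or right.
- skewer_holder: bystander: round bamboo holder 68 mm diameter, 85 mm high, with skewers up to 155 mm high; origin at its underside. It stands on the table on the side where the canister is not.
- trivet: bystander: black silicone trivet disc 140 mm diameter, 8 mm thick, on the table in front of the arms; origin at its underside
- jar: bystander: small glass jar 40 mm diameter, 60 mm high, on the table below and between the left and middle arms; origin at its underside

How it is judged:
By the outcome, as a careful person would: the job done as asked, in the order asked, and still so for the second after the job is handed in, with the robot touching nothing.
It also fails if it takes over 72 s, if anything falls off the work surface, if the arm or the gripper's body presses on something with over 40 N, if the wrist force passes 120 N, or if a joint passes its speed limit or range.

## Working session

There is one attempt and no reset: what is moved stays moved. The work goes in short steps, Python scripts to look and compute and a shell command to move; the robot and the scene stay as the last step left them, time stands still between calls to the robot, and variables do not carry over. Pictures are saved under pics/ and viewed, at most 10 in all, crops included, and the job is handed in when it is done.

```bash
ls; mkdir -p pics
python3 - <<'E'
from bench import bot
import cv2,numpy as np
o=bot.get_obs(); print({k:np.round(v,3).tolist() for k,v in o.items()})
ims=[]
for n in("top","side"):
    c=bot.read_camera(n); cv2.imwrite(f"pics/{n}0.png",c["pixels"]); np.savez(f"/tmp/{n}0.npz",**c)
    print(n,c["mtx"],c["origin"],c["attitude"],{k for k in c})
E
```

```text
pics
{'clock': 0.0, 'joints': [-1.236, 0.334, 0.04, 1.466, -0.013, 1.343, -0.059], 'qvel': [-0.002, 0.001, 0.0, -0.0, 0.001, 0.0, 0.002], 'tau': [0.0, -65.856, 1.366, -40.554, 0.017, 0.013, -0.0], 'tcp_pos': [0.273, 0.589, 0.23], 'eef_rot': [0.215, 0.977, -0.001, -0.0], 'contact_force': [-0.411, -0.539, -0.248], 'moment': [-0.008, 0.026, -0.013], 'finger_force': 0.0, 'finger_gap': 0.086}
top [[470.05851933   0.         316.84196356]
 [  0.         470.05851933 240.21318513]
 [  0.           0.           1.        ]] [0.38877078 0.00683951 1.0073899 ] [-0.07569741  0.07675727  0.7211838  -0.68430414] {'attitude', 'mtx', 'origin', 'range_z', 'pixels'}
side [[519.47385428   0.         327.58214541]
 [  0.         519.47385428 236.13922844]
 [  0.           0.           1.        ]] [ 0.12348503 -0.79294423  0.84763835] [ 0.41037231 -0.10076175 -0.23654194  0.8749226 ] {'attitude', 'mtx', 'origin', 'range_z', 'pixels'}
```

View pics/top0.png

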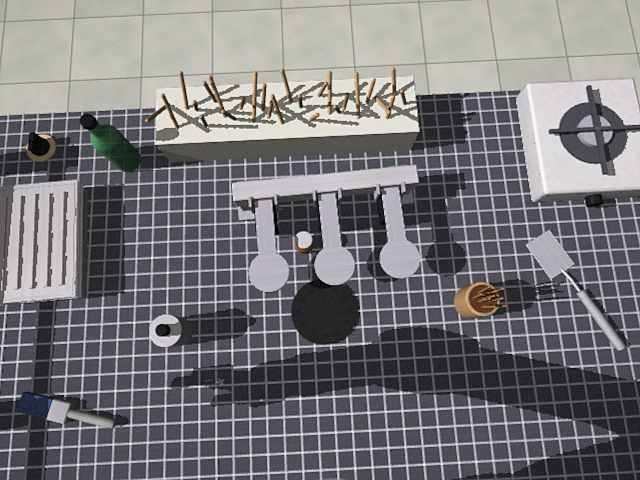

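View pics/side0.png

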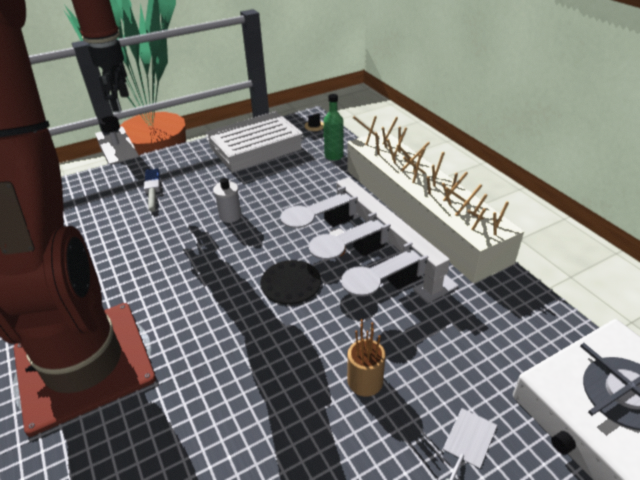

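The top view shows pads near (269,272), (334,265) and (400,258), with the rail above them. The canister knob is at (163,330), the jar at (304,241) and the skewer holder at (478,300). Next I measure these using the depth reading and rays.

```bash
cat > h.py <<'E'
import numpy as np,cv2
from scipy.spatial.transform import Rotation as R
def rays(c,uv):
    K=c["mtx"];uv=np.atleast_2d(uv).astype(float)
    d=np.c_[(uv[:,0]-K[0,2])/K[0,0],-(uv[:,1]-K[1,2])/K[1,1],-np.ones(len(uv))]
    return R.from_quat(c["attitude"]).apply(d)
def plane(c,uv,z):
    d=rays(c,uv);o=c["origin"]
    return o+d*((z-o[2])/d[:,2])[:,None]
def cloud(c):
    v,u=np.mgrid[:480,:640];uv=np.c_[u.ravel(),v.ravel()]
    P=c["origin"]+rays(c,uv)*c["range_z"].reshape(-1,1)
    return P.reshape(480,640,3)
E
python3 - <<'E'
from h import *
c=dict(np.load("/tmp/top0.npz"));P=cloud(c);Z=P[...,2]
for n,u,v in(("padL",269,272),("padM",334,265),("padR",400,258),("knob",163,330),("lid",172,330),("jar",304,238),("table",250,330),("trivet",325,310),("rail",320,186)):
    print(n,P[v,u].round(3))
m=((Z>.082)&(Z<.105)&(c["pixels"].min(2)>110)).astype(np.uint8)
m[:,:225]=0;m[:,430:]=0;m[:205]=0;m[300:]=0
n,l,s,ce=cv2.connectedComponentsWithStats(m)
for i in range(1,n):
    if s[i,4]<200: continue
    mi=(l==i).astype(np.uint8)
    # pad: opening removes the strip
    pad=cv2.morphologyEx(mi,cv2.MORPH_OPEN,cv2.getStructuringElement(2,(25,25)))
    cn=max(cv2.findContours(pad,0,1)[0],key=cv2.contourArea); (x,y),r=cv2.minEnclosingCircle(cn)
    M=cv2.moments(pad,True);q=(M['m10']/M['m00'],M['m01']/M['m00'])
    strip=mi.copy();strip[int(y-35):]=0
    ys,xs=np.nonzero(strip);a=np.polyfit(ys,xs,1)
    pe=plane(c,[q,(x,y),(np.polyval(a,210),210),(np.polyval(a,y-40),y-40)],.093)
    print(s[i],"circ",x,y,r,"mom",q,pe[:,:2].round(4).tolist(),"medZ",np.median(Z[pad>0]), "padrad m",2*np.sqrt(pad.sum()/np.pi)*(1.007-.093)/470*1000)
# canister
k=((Z>.1)&(Z<.13)).astype(np.uint8);k[:,:140]=0;k[:,190:]=0;k[:310]=0;k[355:]=0
ys,xs=np.nonzero(k);print("knob",len(xs),xs.mean(),ys.mean(),plane(c,[xs.mean(),ys.mean()],.116),Z[k>0].max())
k=((Z>.08)&(Z<.098)).astype(np.uint8);k[:,:140]=0;k[:,190:]=0;k[:310]=0;k[355:]=0
ys,xs=np.nonzero(k);(x,y),r=cv2.minEnclosingCircle(np.c_[xs,ys].astype(np.int32));print("lid",x,y,r,plane(c,[x,y],.09))
E
```

```text
padL [0.531 0.098 0.091]
padM [ 0.538 -0.031  0.094]
padR [ 0.545 -0.162  0.092]
knob [0.428 0.296 0.116]
lid [0.429 0.288 0.088]
jar [0.603 0.026 0.059]
table [ 0.424  0.15  -0.   ]
trivet [ 0.457 -0.01   0.004]
rail [ 0.701 -0.012  0.097]Traceback (most recent call last):
  File "<stdin>", line 13, in <module>
ValueError: max() iterable argument is empty
```

Run:
```python
from h import *
c=dict(np.load("/tmp/top0.npz"));P=cloud(c);Z=P[...,2]
m=((Z>.075)&(Z<.11)).astype(np.uint8)
m[:,:225]=0;m[:,430:]=0;m[:202]=0;m[300:]=0
m=cv2.morphologyEx(m,cv2.MORPH_CLOSE,np.ones((3,3)))
n,l,s,ce=cv2.connectedComponentsWithStats(m)
S=[]
for i in range(1,n):
    if s[i,4]<500: continue
    mi=(l==i).astype(np.uint8)
    pad=cv2.morphologyEx(mi,cv2.MORPH_OPEN,cv2.getStructuringElement(2,(25,25)))
    ys,xs=np.nonzero(pad)
    q=[xs.mean(),ys.mean()]
    st=mi.copy();st[int(q[1]-25):]=0
    ys,xs=np.nonzero(st);a=np.polyfit(ys,xs,1)
    p=plane(c,[q,(np.polyval(a,210),210),(np.polyval(a,240),240)],.093)[:,:2]
    d=p[1]-p[2];print(q,"pad",p[0].round(4),"diam mm",2*np.sqrt(pad.sum()/np.pi)*.914/470*1000,"yaw",np.degrees(np.arctan2(d[1],d[0])))
    S.append(p[0])
S=sorted(S,key=lambda p:-p[1]);print("spacing",[np.linalg.norm(S[i]-S[i+1]) for i in(0,1)])
e=(S[0]-S[2])/np.linalg.norm(S[0]-S[2]);a=np.array([e[1],-e[0]]);print("rail yaw",np.degrees(np.arctan2(a[1],a[0])),"mids",[(p+.075*a).round(4) for p in S])
for lo,hi,z in((.1,.13,.116),(.08,.098,.09)):
    k=((Z>lo)&(Z<hi)).astype(np.uint8);k[:,:140]=0;k[:,190:]=0;k[:310]=0;k[355:]=0
    ys,xs=np.nonzero(k);(x,y),r=cv2.minEnclosingCircle(np.c_[xs,ys].astype(np.int32));print(xs.mean(),ys.mean(),x,y,r,plane(c,[x,y],z).round(4),"r mm",r*(1.007-z)/470*1000)
```

```text
[np.float64(268.32313725490195), np.float64(271.6101960784314)] pad [0.5313 0.0986] diam mm 78.35351598652402 yaw 7.7708907066644874
[np.float64(333.79453125), np.float64(264.903125)] pad [ 0.5379 -0.0306] diam mm 78.50700000430389 yaw 4.853423979812243
[np.float64(399.085289514867), np.float64(258.189358372457)] pad [ 0.5445 -0.16  ] diam mm 78.44564243337963 yaw 3.7698886972330863
spacing [np.float64(0.12932663968097416), np.float64(0.12962557270768144)]
rail yaw 2.907597697432311 mids [array([0.6062, 0.1024]), array([ 0.6128, -0.0268]), array([ 0.6194, -0.1562])]
161.55704697986576 330.1543624161074 161.7857208251953 330.5 7.231698036193848 [[0.4274 0.2982 0.116 ]] r mm 13.709453085635568
166.01128349788434 330.60225669957686 165.26425170898438 330.3631286621094 17.068172454833984 [[0.4284 0.3    0.09  ]] r mm 33.30109391719736
```

Spacing of 129.5 mm (130 expected), pad diameter of 78 mm (80) and the heights all fit. I'll move above the left mid-span with the fingers shut.

```bash
cat >> h.py <<'E'
def delta(t):
    from bench import bot
    o=bot.get_obs();d=R.from_quat(o["eef_rot"]).inv().apply(np.array(t)-o["tcp_pos"])
    print("t",round(float(o["clock"]),2),"tcp",np.round(o["tcp_pos"],4),"F",np.round(o["contact_force"],2),"gap",round(float(o["finger_gap"]),4),"gripF",np.round(o["finger_force"],1),"| delta share",np.round(d*10,3))
E
python3 -c "
from h import *
delta([.606,.102,.20])"
```

```text
t 0.1 tcp [0.2731 0.5894 0.2305] F [-0.03 -0.54 -0.  ] gap 0.0856 gripF 0.0 | delta share [-5.07  -3.023  0.31 ]
```

```bash
python3 -m creep '[[0,[-0.2,-0.12,0],0],[0,[-0.4,-0.24,0.03],0],[0,[-0.42,-0.25,0.03],0],[0,[-0.42,-0.25,0.03],0],[0,[-0.42,-0.25,0.03],0],[0,[-0.42,-0.25,0.03],0],[0,[-0.42,-0.25,0.03],0],[0,[-0.42,-0.25,0.03],0],[0,[-0.42,-0.25,0.03],0],[0,[-0.42,-0.25,0.03],0],[0,[-0.42,-0.25,0.03],0],[0,[-0.4,-0.24,0],0]]'
python3 -m creep '[[0,[-0.2,-0.12,0],0],[0,[-0.1,-0.05,0],0],[0,[0,0,0],0],[0,[0,0,0],0]]'
python3 -c "
from h import *
delta([.606,.102,.11])"
```

```text
clock: 1.3
tcp_pos: [0.5876, 0.1281, 0.2007]
eef_rot: [0.215, 0.977, -0.0, -0.0]
contact_force: [-0.1, 0.4, -0.3]
finger_gap: 0.0001
finger_force: 0.0
clock: 1.7
tcp_pos: [0.6065, 0.104, 0.201]
eef_rot: [0.214, 0.977, 0.0, -0.001]
contact_force: [0.1, 1.1, -0.1]
finger_gap: -0.0003
finger_force: 0.0
t 1.7 tcp [0.6065 0.104  0.201 ] F [ 0.09  1.1  -0.13] gap -0.0003 gripF 0.0 | delta share [-0.005 -0.021  0.91 ]
```

Run:
```python
from h import *
from bench import bot
o=bot.get_obs();c=bot.read_camera("wrist")
T=np.array(c["tool_from_camera"]);Rw=R.from_quat(o["eef_rot"])
c["origin"]=o["tcp_pos"]+Rw.apply(T[:3,3]);c["attitude"]=(Rw*R.from_matrix(T[:3,:3])).as_quat();c.pop("tool_from_camera")
np.savez("/tmp/w0.npz",**c);cv2.imwrite("pics/w0.png",c["pixels"])
P=cloud(c);Z=P[...,2];m=(Z>.08)&(Z<.097)&(P[...,0]<.665)&(P[...,0]>.585)&(P[...,1]>.06)&(P[...,1]<.15)
X=P[m];print(len(X),np.median(X[:,2]))
for a in np.arange(.585,.665,.01):
    s=X[(X[:,0]>=a)&(X[:,0]<a+.01)]
    if len(s)>50: print(round(a+.005,3),s[:,1].min().round(4),s[:,1].max().round(4),((s[:,1].min()+s[:,1].max())/2).round(4))
m=(Z>.08)&(Z<.1)&(P[...,0]<.66)&(P[...,0]>.47)&(P[...,1]>.04)&(P[...,1]<.16);print("minx pad",P[m][:,0].min())
```

```text
4001 0.09252246398682784
0.59 0.0837 0.1202 0.1019
0.6 0.0846 0.1207 0.1027
0.61 0.0848 0.1212 0.103
0.62 0.0858 0.1217 0.1037
0.63 0.0858 0.1223 0.1041
0.64 0.0867 0.1227 0.1047
0.65 0.0988 0.1233 0.111
0.66 0.1045 0.1336 0.119
minx pad 0.49395819087917536
```

View pics/w0.png

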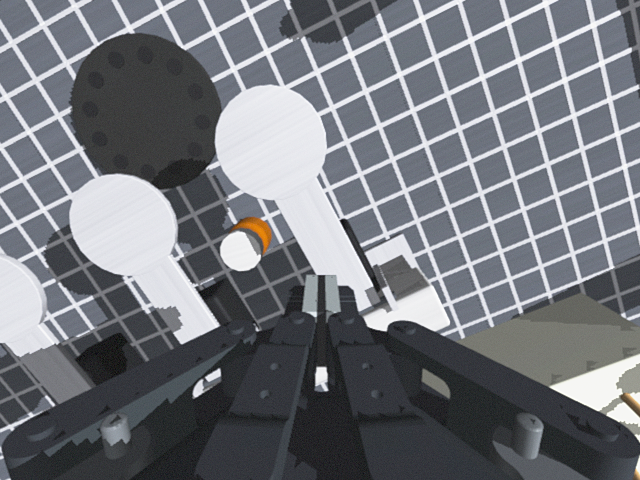

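The wrist view shows the shut fingertips at about (320,300), over the left strip. The left pad is at (271,142) and the jar at (240,250). Position is good, so I descend.

```bash
python3 -m creep '[[0,[0,0.0,0.3],0],[0,[0,-0.01,0.4],0],[0,[0,0,0.2],0],[0,[0,0,0.08],0],[0,[0,0,0],0],[0,[0,0,0],0]]'
python3 -m creep '[[0,[0,0,0.02],0],[0,[0,0,0.01],0],[0,[0,0,0.01],0],[0,[0,0,0],0],[0,[0,0,0],0]]'
```

```text
clock: 2.35
tcp_pos: [0.6073, 0.1022, 0.1047]
eef_rot: [0.215, 0.977, 0.0, 0.001]
contact_force: [-0.5, -0.0, 1.4]
finger_gap: 0.0001
finger_force: 0.0
clock: 2.85
tcp_pos: [0.6068, 0.1012, 0.0994]
eef_rot: [0.215, 0.977, 0.0, 0.0]
contact_force: [0.7, -0.6, -0.1]
finger_gap: 0.0001
finger_force: 0.0
```

```bash
python3 -m creep '[[0,[0,0,0.02],0],[0,[0,0,0.02],0],[0,[0,0,0.01],0],[0,[0,0,0],0],[0,[0,0,0],0]]'
python3 -m creep '[[0,[0,0,0.005],0],[0,[0,0,0.005],0],[0,[0,0,0],0],[0,[0,0,0],0]]'
```

```text
clock: 3.35
tcp_pos: [0.6067, 0.1013, 0.0943]
eef_rot: [0.215, 0.977, -0.0, -0.0]
contact_force: [-0.6, 0.0, 0.3]
finger_gap: -0.0001
finger_force: 0.0
clock: 3.75
tcp_pos: [0.6068, 0.1013, 0.0933]
eef_rot: [0.215, 0.977, -0.0, 0.0]
contact_force: [-0.0, -0.2, -0.2]
finger_gap: -0.0
finger_force: 0.0
```

```bash
python3 -m creep '[[0,[0,0,0.005],0],[0,[0,0,0.005],0],[0,[0,0,0],0],[0,[0,0,0],0]]'
```

```text
clock: 4.15
tcp_pos: [0.6068, 0.1013, 0.0924]
eef_rot: [0.215, 0.977, 0.0, 0.0]
contact_force: [-2.2, -0.4, 1.7]
finger_gap: 0.0001
finger_force: 1.1
```

```bash
python3 -m creep '[[0,[0,0,0.005],0],[0,[0,0,0],0],[0,[0,0,0],0]]'
```

```text
clock: 4.45
tcp_pos: [0.6068, 0.1013, 0.0919]
eef_rot: [0.215, 0.977, 0.0, 0.0]
contact_force: [-1.3, -0.0, 2.9]
finger_gap: 0.0004
finger_force: 1.5
```

```bash
python3 -m creep '[[0,[0,0,0.005],0],[0,[0,0,0.005],0],[0,[0,0,0],0],[0,[0,0,0],0]]'
```

```text
clock: 4.85
tcp_pos: [0.6068, 0.1013, 0.0909]
eef_rot: [0.215, 0.977, 0.0, 0.0]
contact_force: [-1.3, 0.3, 5.0]
finger_gap: 0.0
finger_force: 2.2
```

```bash
python3 -m creep '[[0,[0,0,0.005],0],[0,[0,0,0.005],0],[0,[0,0,0],0],[0,[0,0,0],0]]'
```

```text
clock: 5.25
tcp_pos: [0.6068, 0.1013, 0.09]
eef_rot: [0.215, 0.977, 0.0, 0.0]
contact_force: [-2.9, -0.7, 5.9]
finger_gap: -0.0001
finger_force: 2.9
```

```bash
python3 -m creep '[[0,[0,0,0.005],0],[0,[0,0,0.005],0],[0,[0,0,0],0],[0,[0,0,0],0]]'
```

```text
clock: 5.65
tcp_pos: [0.6068, 0.1013, 0.0891]
eef_rot: [0.215, 0.977, 0.0, 0.0]
contact_force: [-3.1, -0.3, 7.5]
finger_gap: -0.0005
finger_force: 3.5
```

```bash
python3 -m creep '[[0,[0,0,0.003],0],[0,[0,0,0],0],[0,[0,0,0],0],[0,[0,0,0],0]]';python3 -m creep '[[0,[0,0,0],0],[0,[0,0,0],0],[0,[0,0,0],0],[0,[0,0,0],0]]'
```

```text
clock: 6.05
tcp_pos: [0.6069, 0.1014, 0.0889]
eef_rot: [0.215, 0.977, 0.0, 0.0]
contact_force: [-3.2, -0.4, 6.7]
finger_gap: 0.0
finger_force: 3.7
clock: 6.45
tcp_pos: [0.6069, 0.1013, 0.0889]
eef_rot: [0.215, 0.977, 0.0, 0.0]
contact_force: [-3.1, -0.8, 7.4]
finger_gap: 0.0001
finger_force: 3.7
```

```bash
python3 -m creep '[[0,[0,0,0.005],0],[0,[0,0,0],0],[0,[0,0,0],0],[0,[0,0,0],0],[0,[0,0,0],0],[0,[0,0,0],0],[0,[0,0,0],0],[0,[0,0,0],0]]'
```

```text
clock: 7.25
tcp_pos: [0.6069, 0.1013, 0.0884]
eef_rot: [0.215, 0.977, 0.0, 0.0]
contact_force: [-3.2, -0.2, 7.3]
finger_gap: 0.0
finger_force: 4.0
```

The left arm gave about 4.5 mm at about 8 N, so it's slack. Next is the middle arm.

```bash
python3 -m creep '[[0,[0,0,-0.1],0],[0,[0,0,-0.2],0],[0,[0,0,0],0]]'; python3 -c "
from h import *
delta([.614,-.0265,.100])"
```

```text
clock: 7.55
tcp_pos: [0.6084, 0.1014, 0.1206]
eef_rot: [0.215, 0.977, 0.001, 0.002]
contact_force: [0.0, -0.8, 0.2]
finger_gap: -0.0004
finger_force: 0.0
t 7.55 tcp [0.6084 0.1014 0.1206] F [ 0.01 -0.84  0.24] gap -0.0004 gripF 0.0 | delta share [-0.589 -1.137  0.205]
```

```bash
python3 -m creep '[[0,[-0.09,-0.17,0],0],[0,[-0.15,-0.29,0],0],[0,[-0.15,-0.29,0],0],[0,[-0.14,-0.27,0],0],[0,[-0.07,-0.12,0.07],0],[0,[0,0,0.1],0],[0,[0,0,0.03],0],[0,[0,0,0],0],[0,[0,0,0],0],[0,[0,0,0],0]]'; python3 -c "
from h import *
delta([.614,-.0265,.0943])"
```

```text
clock: 8.55
tcp_pos: [0.6135, -0.0262, 0.0982]
eef_rot: [0.214, 0.977, 0.0, 0.0]
contact_force: [0.2, 0.4, -0.3]
finger_gap: -0.0
finger_force: 0.0
t 8.55 tcp [ 0.6135 -0.0262  0.0982] F [ 0.15  0.39 -0.26] gap -0.0 gripF 0.0 | delta share [-0.006 -0.001  0.039]
```

```bash
python3 -m creep '[[0,[0,0,0.02],0],[0,[0,0,0.015],0],[0,[0,0,0.01],0],[0,[0,0,0.005],0],[0,[0,0,0],0],[0,[0,0,0],0]]'; python3 -m creep '[[0,[0,0,0.005],0],[0,[0,0,0],0],[0,[0,0,0],0]]'
```

```text
clock: 9.15
tcp_pos: [0.6133, -0.0274, 0.0931]
eef_rot: [0.215, 0.977, 0.0, -0.0]
contact_force: [-0.9, 0.9, 2.0]
finger_gap: -0.0001
finger_force: 0.6
clock: 9.45
tcp_pos: [0.6133, -0.0274, 0.0927]
eef_rot: [0.215, 0.977, 0.0, 0.0]
contact_force: [-1.5, -0.3, 4.7]
finger_gap: 0.0001
finger_force: 1.5
```

```bash
python3 -m creep '[[0,[0,0,0.005],0],[0,[0,0,0],0],[0,[0,0,0],0]]'
```

```text
clock: 9.75
tcp_pos: [0.6133, -0.0273, 0.0923]
eef_rot: [0.215, 0.977, 0.0, 0.0]
contact_force: [-3.1, 0.6, 5.2]
finger_gap: 0.0003
finger_force: 2.5
```

```bash
python3 -m creep '[[0,[0,0,0.005],0],[0,[0,0,0],0],[0,[0,0,0],0]]'
```

```text
clock: 10.05
tcp_pos: [0.6133, -0.0273, 0.0919]
eef_rot: [0.215, 0.977, 0.0, 0.0]
contact_force: [-3.4, 0.4, 7.6]
finger_gap: 0.0001
finger_force: 3.4
```

```bash
python3 -m creep '[[0,[0,0,0.003],0],[0,[0,0,0],0],[0,[0,0,0],0],[0,[0,0,0],0],[0,[0,0,0],0],[0,[0,0,0],0],[0,[0,0,0],0],[0,[0,0,0],0]]'
```

```text
clock: 10.85
tcp_pos: [0.6133, -0.0274, 0.0918]
eef_rot: [0.215, 0.977, 0.0, 0.0]
contact_force: [-4.5, 1.1, 7.4]
finger_gap: -0.0002
finger_force: 4.0
```

The middle arm gave about 1.3 mm at about 8 N, which is stiff. I'll still press the right arm, as the task asks.

```bash
python3 -m creep '[[0,[0,0,-0.1],0],[0,[0,0,-0.2],0],[0,[0,0,0],0]]'; python3 -c "
from h import *
delta([.6205,-.1555,.100])"
```

```text
clock: 11.15
tcp_pos: [0.615, -0.0277, 0.124]
eef_rot: [0.215, 0.977, 0.0, 0.002]
contact_force: [0.3, -0.1, 0.3]
finger_gap: 0.0001
finger_force: 0.0
t 11.15 tcp [ 0.615  -0.0277  0.124 ] F [ 0.34 -0.1   0.28] gap 0.0001 gripF 0.0 | delta share [-0.586 -1.137  0.24 ]
```

```bash
python3 -m creep '[[0,[-0.09,-0.17,0],0],[0,[-0.15,-0.29,0],0],[0,[-0.15,-0.29,0],0],[0,[-0.14,-0.27,0],0],[0,[-0.07,-0.12,0.07],0],[0,[0,0,0.1],0],[0,[0,0,0.05],0],[0,[0,0,0],0],[0,[0,0,0],0],[0,[0,0,0],0]]'; python3 -c "
from h import *
delta([.6205,-.1555,.0933])"
```

```text
clock: 12.15
tcp_pos: [0.6202, -0.1549, 0.0995]
eef_rot: [0.214, 0.977, 0.0, 0.0]
contact_force: [-0.8, -0.2, -0.1]
finger_gap: 0.0
finger_force: 0.0
t 12.15 tcp [ 0.6202 -0.1549  0.0995] F [-0.76 -0.17 -0.13] gap 0.0 gripF 0.0 | delta share [-0.005 -0.004  0.062]
```

```bash
python3 -m creep '[[0,[0,0,0.02],0],[0,[0,0,0.02],0],[0,[0,0,0.01],0],[0,[0,0,0.01],0],[0,[0,0,0],0],[0,[0,0,0],0]]'; python3 -m creep '[[0,[0,0,0.005],0],[0,[0,0,0.003],0],[0,[0,0,0],0],[0,[0,0,0],0]]'
```

```text
clock: 12.75
tcp_pos: [0.6198, -0.156, 0.0933]
eef_rot: [0.215, 0.977, -0.0, -0.0]
contact_force: [-0.8, -0.7, 0.4]
finger_gap: 0.0002
finger_force: 0.1
clock: 13.15
tcp_pos: [0.6199, -0.1561, 0.0925]
eef_rot: [0.215, 0.977, -0.0, 0.0]
contact_force: [-1.2, 0.7, 2.1]
finger_gap: -0.0
finger_force: 1.1
```

```bash
python3 -m creep '[[0,[0,0,0.005],0],[0,[0,0,0.005],0],[0,[0,0,0],0],[0,[0,0,0],0]]'
```

```text
clock: 13.55
tcp_pos: [0.6199, -0.1561, 0.0915]
eef_rot: [0.215, 0.977, -0.0, 0.0]
contact_force: [-0.8, -0.2, 3.1]
finger_gap: -0.0004
finger_force: 1.7
```

Slope is about 1.3 N/mm, so this one is slack. I need about 3.3 mm more.

```bash
python3 -m creep '[[0,[0,0,0.008],0],[0,[0,0,0.008],0],[0,[0,0,0.005],0],[0,[0,0,0.005],0],[0,[0,0,0],0],[0,[0,0,0],0]]'
```

```text
clock: 14.15
tcp_pos: [0.6199, -0.1561, 0.0891]
eef_rot: [0.215, 0.977, 0.0, 0.0]
contact_force: [-1.4, 1.1, 5.6]
finger_gap: -0.0004
finger_force: 3.2
```

```bash
python3 -m creep '[[0,[0,0,0.007],0],[0,[0,0,0.007],0],[0,[0,0,0],0],[0,[0,0,0],0],[0,[0,0,0],0],[0,[0,0,0],0],[0,[0,0,0],0],[0,[0,0,0],0],[0,[0,0,0],0]]'; python3 -m creep '[[0,[0,0,-0.1],0],[0,[0,0,-0.3],0],[0,[0,0,-0.4],0],[0,[0,0,-0.4],0],[0,[0,0,0],0]]'; python3 -c "
from h import *
delta([.428,.299,.20])"
```

```text
clock: 15.05
tcp_pos: [0.6199, -0.1561, 0.0879]
eef_rot: [0.215, 0.977, 0.0, 0.0]
contact_force: [-3.4, 1.3, 7.7]
finger_gap: -0.0002
finger_force: 4.0
clock: 15.55
tcp_pos: [0.6225, -0.1571, 0.2139]
eef_rot: [0.215, 0.977, 0.0, 0.005]
contact_force: [0.6, -0.8, -0.1]
finger_gap: -0.0001
finger_force: 0.0
t 15.55 tcp [ 0.6225 -0.1571  0.2139] F [ 0.6  -0.76 -0.14] gap -0.0001 gripF 0.0 | delta share [3.684 3.319 0.115]
```

The right arm gave about 5.2 mm, so the middle arm (1.3 mm) is the stiff one. On to the canister.

```bash
python3 -m creep '[[1,[0.18,0.16,0],0],[1,[0.32,0.29,0],0],[1,[0.33,0.3,0],0],[1,[0.33,0.3,0],0],[1,[0.33,0.3,0],0],[1,[0.33,0.3,0],0],[1,[0.33,0.3,0],0],[1,[0.33,0.3,0],0],[1,[0.33,0.3,0],0],[1,[0.33,0.3,0],0],[1,[0.33,0.3,0],0],[1,[0.18,0.16,0],0]]'
python3 -m creep '[[1,[0.03,0.01,0],0],[1,[0,0,0],0],[1,[0,0,0],0],[1,[0,0,0],0]]'
python3 - <<'E'
from h import *
from bench import bot
o=bot.get_obs();c=bot.read_camera("wrist")
T=np.array(c["tool_from_camera"]);Rw=R.from_quat(o["eef_rot"])
c["origin"]=o["tcp_pos"]+Rw.apply(T[:3,3]);c["attitude"]=(Rw*R.from_matrix(T[:3,:3])).as_quat();c.pop("tool_from_camera")
cv2.imwrite("pics/w1.png",c["pixels"])
P=cloud(c);Z=P[...,2];near=np.hypot(P[...,0]-.428,P[...,1]-.299)<.05
for lo,hi in((.105,.125),(.082,.098)):
    m=near&(Z>lo)&(Z<hi);X=P[m]
    if len(X)>20:
        (x,y),r=cv2.minEnclosingCircle(np.float32(X[:,:2]));print(lo,len(X),x,y,r,np.median(X[:,2]),X[:,:2].mean(0))
delta([.428,.299,.20])
E
```

```text
clock: 16.75
tcp_pos: [0.4255, 0.3014, 0.2073]
eef_rot: [0.213, 0.977, 0.0, -0.0]
contact_force: [-0.2, -0.8, -0.6]
finger_gap: 0.0853
finger_force: 0.0
clock: 17.15
tcp_pos: [0.4263, 0.2985, 0.2074]
eef_rot: [0.216, 0.976, -0.0, 0.0]
contact_force: [0.5, 0.1, 0.8]
finger_gap: 0.0855
finger_force: 0.0
0.105 853 0.4299531877040863 0.3019700348377228 0.011977346614003181 0.11514114857090471 [0.42874418 0.30231208]
0.082 3795 0.4302367866039276 0.30177173018455505 0.03156625106930733 0.08941207330503387 [0.42743016 0.30297784]
t 17.2 tcp [0.4262 0.2987 0.2074] F [ 0.19 -0.09  0.12] gap 0.0855 gripF 0.0 | delta share [-0.015  0.011  0.074]
```

View pics/w1.png

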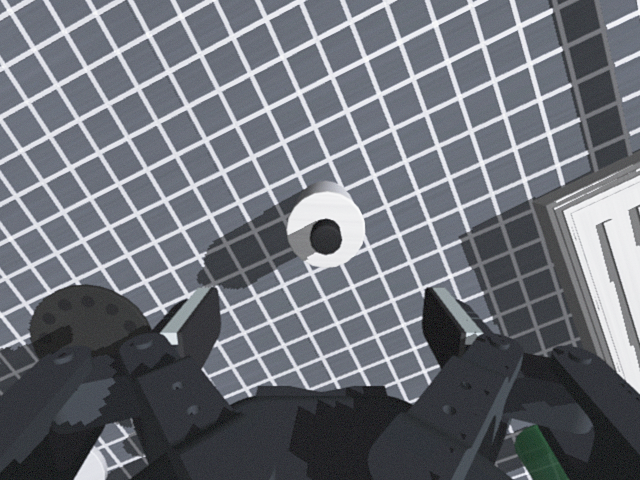

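The wrist view shows the knob at (326,237), centred on the lid at (326,230). The measured radii (12.0 and 31.6 mm) and heights match, so the canister is at (0.430, 0.302).

```bash
python3 -c "
from h import *
delta([.430,.302,.094])"
```

```text
t 17.2 tcp [0.4262 0.2987 0.2074] F [ 0.19 -0.09  0.12] gap 0.0855 gripF 0.0 | delta share [-0.02   0.046  1.134]
```

```bash
python3 -m creep '[[1,[-0.02,0.04,0.2],0],[1,[0,0,0.3],0],[1,[0,0,0.3],0],[1,[0,0,0.2],0],[1,[0,0,0.08],0],[1,[0,0,0.02],0],[1,[0,0,0],0],[1,[0,0,0],0],[1,[0,0,0],0]]' 40;python3 -c "
from h import *
delta([.430,.302,.095])"
```

```text
clock: 18.1
tcp_pos: [0.4295, 0.3031, 0.0984]
eef_rot: [0.215, 0.977, 0.001, 0.0]
contact_force: [-0.6, 0.3, 0.0]
finger_gap: 0.0854
finger_force: 0.0
t 18.1 tcp [0.4295 0.3031 0.0984] F [-0.6   0.28  0.01] gap 0.0854 gripF 0.0 | delta share [-0.009 -0.008  0.034]
```

```bash
python3 -m creep '[[0.6,[-0.01,-0.01,0.02],0],[0.4,[0,0,0.01],0],[0.35,[0,0,0],0],[0.3,[0,0,0],0],[0.2,[0,0,0],0],[0.2,[0,0,0],0],[0,[0,0,0],0],[0,[0,0,0],0],[0,[0,0,0],0],[0,[0,0,0],0],[0,[0,0,0],0]]' 40
```

```text
clock: 19.2
tcp_pos: [0.4295, 0.3014, 0.0946]
eef_rot: [0.215, 0.977, 0.0, 0.0]
contact_force: [-1.0, -1.3, 5.4]
finger_gap: 0.0224
finger_force: 39.3
```

```bash
python3 -m creep '[[0,[0,0,-0.05],0],[0,[0,0,-0.1],0],[0,[0,0,-0.2],0],[0,[0,0,-0.3],0],[0,[0,0,-0.3],0],[0,[0,0,-0.3],0],[0,[0,0,-0.15],0],[0,[0,0,0],0],[0,[0,0,0],0]]' 60;python3 -c "
from h import *
delta([.5405,-.0303,.235])"
```

```text
clock: 20.1
tcp_pos: [0.4291, 0.3012, 0.2338]
eef_rot: [0.215, 0.977, -0.0, -0.0]
contact_force: [-0.5, 0.4, -5.9]
finger_gap: 0.0217
finger_force: 59.5
t 20.1 tcp [0.4291 0.3012 0.2338] F [-0.52  0.35 -5.91] gap 0.0217 gripF 59.5 | delta share [-2.404 -2.54  -0.011]
```

```bash
python3 -m creep '[[0,[-0.1,-0.1,0],0],[0,[-0.2,-0.21,0],0],[0,[-0.27,-0.28,0],0],[0,[-0.27,-0.28,0],0],[0,[-0.27,-0.28,0],0],[0,[-0.27,-0.28,0],0],[0,[-0.27,-0.28,0],0],[0,[-0.27,-0.28,0],0],[0,[-0.22,-0.25,0],0],[0,[-0.15,-0.18,0],0],[0,[-0.1,-0.1,0],0],[0,[0,0,0],0]]'
python3 -m creep '[[0,[0,0,0],0],[0,[0,0,0],0]]'
python3 - <<'E'
from h import *
from bench import bot
c=dict(np.load("/tmp/w0.npz"));P=cloud(c);Z=P[...,2]
g=((Z>.085)&(Z<.1)).astype(np.uint8);g=cv2.morphologyEx(g,cv2.MORPH_CLOSE,np.ones((3,3)))
g=cv2.morphologyEx(g,cv2.MORPH_OPEN,cv2.getStructuringElement(2,(65,65)))
for cn in cv2.findContours(g,0,1)[0]:
    X=plane(c,cn[:,0],.093)[:,:2]; (x,y),r=cv2.minEnclosingCircle(np.float32(X));print("pad",round(x,4),round(y,4),round(r,4))
s=bot.read_camera("side");cv2.imwrite("pics/s1.png",s["pixels"][120:420,150:550])
delta([.5395,-.0303,.2])
E
```

```text
clock: 21.3
tcp_pos: [0.5398, -0.0315, 0.2331]
eef_rot: [0.217, 0.976, -0.001, -0.001]
contact_force: [-0.2, 0.1, -5.8]
finger_gap: 0.0216
finger_force: 59.5
clock: 21.5
tcp_pos: [0.5398, -0.027, 0.2338]
eef_rot: [0.215, 0.977, -0.0, -0.001]
contact_force: [0.1, 0.7, -4.6]
finger_gap: 0.0219
finger_force: 59.5
pad 0.5528 -0.151 0.0399
pad 0.5418 -0.0293 0.0415
pad 0.5358 0.099 0.0417
t 21.55 tcp [ 0.54   -0.0268  0.234 ] F [-0.2  -0.02 -4.87] gap 0.0221 gripF 59.5 | delta share [-0.01  -0.034  0.34 ]
```

View pics/s1.png

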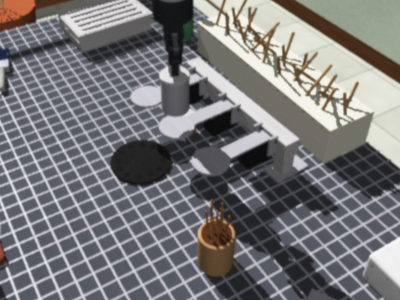

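The canister hangs upright at about (175,92) in the crop, above the middle pad at (177,125). I'll lower it slowly.

```bash
python3 -m creep '[[0,[0,-0.035,0.1],0],[0,[0,0,0.15],0],[0,[0,0,0.1],0],[0,[0,0,0.05],0],[0,[0,0,0.02],0],[0,[0,0,0],0],[0,[0,0,0],0]]';python3 -c "
from h import *
delta([.5398,-.030,.1876])"
```

```text
clock: 22.25
tcp_pos: [0.5393, -0.0309, 0.1929]
eef_rot: [0.215, 0.977, 0.0, 0.0]
contact_force: [-0.4, -0.2, -4.5]
finger_gap: 0.022
finger_force: 59.5
t 22.25 tcp [ 0.5393 -0.0309  0.1929] F [-0.41 -0.15 -4.47] gap 0.022 gripF 59.5 | delta share [-0.001  0.01   0.053]
```

```bash
python3 -m creep '[[0,[0,0.008,0.015],0],[0,[0,0,0.015],0],[0,[0,0,0.01],0],[0,[0,0,0.01],0],[0,[0,0,0],0],[0,[0,0,0],0]]';python3 -m creep '[[0,[0,0,0.005],0],[0,[0,0,0.005],0],[0,[0,0,0],0],[0,[0,0,0],0]]'
```

```text
clock: 22.85
tcp_pos: [0.5393, -0.0302, 0.1875]
eef_rot: [0.215, 0.977, -0.0, 0.0]
contact_force: [-1.0, 0.1, -3.6]
finger_gap: 0.0218
finger_force: 59.6
clock: 23.25
tcp_pos: [0.5393, -0.0302, 0.1865]
eef_rot: [0.215, 0.977, 0.0, 0.0]
contact_force: [-1.6, 0.2, -2.3]
finger_gap: 0.0218
finger_force: 59.8
```

```bash
python3 -m creep '[[0,[0,0,0.005],0],[0,[0,0,0.005],0],[0,[0,0,0.005],0],[0,[0,0,0],0],[0,[0,0,0],0]]'
```

```text
clock: 23.75
tcp_pos: [0.5393, -0.0302, 0.1851]
eef_rot: [0.215, 0.977, 0.0, 0.0]
contact_force: [-1.8, -1.1, 0.9]
finger_gap: 0.022
finger_force: 60.1
```

```bash
python3 -m creep '[[0,[0,0,0],0],[0,[0,0,0],0],[0,[0,0,0],0]]' 20; python3 -m creep '[[0.27,[0,0,0],0],[0.3,[0,0,0],0],[0.35,[0,0,0],0],[0.4,[0,0,0],0],[0.6,[0,0,0],0],[0.8,[0,0,0],0],[1,[0,0,0],0],[1,[0,0,0],0],[1,[0,0,0],0],[1,[0,0,0],0]]'
```

```text
clock: 24.05
tcp_pos: [0.5393, -0.0302, 0.185]
eef_rot: [0.215, 0.977, -0.0, 0.0]
contact_force: [-1.0, -0.4, 0.2]
finger_gap: 0.0219
finger_force: 60.1
clock: 25.05
tcp_pos: [0.5393, -0.0302, 0.1849]
eef_rot: [0.215, 0.977, -0.0, -0.0]
contact_force: [0.8, -0.3, -0.4]
finger_gap: 0.0852
finger_force: 0.0
```

```bash
python3 -m creep '[[1,[0,0,-0.1],0],[1,[0,0,-0.2],0],[1,[0,0,-0.3],0],[1,[0,0,-0.3],0],[1,[0,0,-0.2],0],[1,[0,0,0],0],[1,[0,0,0],0]]'
python3 - <<'E'
from h import *
from bench import bot
o=bot.get_obs();c=bot.read_camera("wrist")
T=np.array(c["tool_from_camera"]);Rw=R.from_quat(o["eef_rot"])
c["origin"]=o["tcp_pos"]+Rw.apply(T[:3,3]);c["attitude"]=(Rw*R.from_matrix(T[:3,:3])).as_quat()
P=cloud(c);Z=P[...,2];near=np.hypot(P[...,0]-.54,P[...,1]+.03)<.06
for lo,hi in((.195,.22),(.17,.19),(.08,.1)):
    X=P[near&(Z>lo)&(Z<hi)]
    if len(X)>20:
        (x,y),r=cv2.minEnclosingCircle(np.float32(X[:,:2]));print(lo,len(X),x,y,r,np.median(X[:,2]))
s=bot.read_camera("side");w=cv2.resize(c["pixels"],(400,300));cv2.imwrite("pics/f.png",np.hstack([s["pixels"][120:420,150:550],w]))
E
```

```text
clock: 25.75
tcp_pos: [0.5394, -0.0302, 0.2955]
eef_rot: [0.215, 0.977, 0.0, 0.0]
contact_force: [0.1, -0.7, -0.4]
finger_gap: 0.0853
finger_force: 0.0
0.195 856 0.5367180705070496 -0.02985592558979988 0.01201673410832882 0.2042780560446061
0.17 3917 0.5377434492111206 -0.029759027063846588 0.03157753124833107 0.17851757429137532
0.08 1076 0.550238311290741 -0.02881288155913353 0.04984798654913902 0.0881050292833854
```

View pics/f.png

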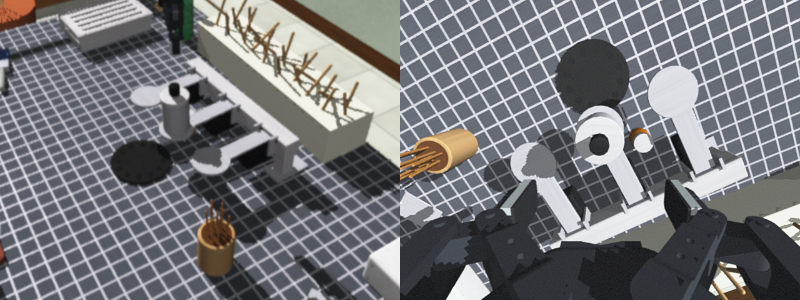

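The views show the canister upright on the middle pad, at (175,110) in the side view and (598,145) in the wrist view. Jar, trivet and skewer holder are in place and the gripper is clear. Knob and lid heights fit the arm sagging about 4 mm.

```bash
python3 -c "
from bench import bot
print(bot.job_done())"
```

```text
the job is handed in; nothing more can be done
None
```

The middle arm gave least (about 1.3 mm at 8 N, against 4.5 mm left and 5.2 mm right), so the canister now stands upright on the middle arm's pad, released, and the job was handed in at about 26 s.

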